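Restart the vial scanner and hold its head over the vial rack

TASK

Restart the vial scanner by pressing the red mushroom stop on its white controller fully down, letting it spring back up, and then twisting it clockwise to its end to reset it. Then take the scan head out of its grey cradle by its black handle, carry it high over the glassware, and finish while still holding it, still and level, hovering about 15 mm above the caps of the five vials in the blue rack, centred over the row and lined up with it, without ever touching the rack or vials with it. Leave all the glassware and bottles standing where they are; the job ends with the head still in the gripper.

Things in the scene. Friction and masses are not known exactly. Their poses are not given: they have to be found in the camera images.
- stop_top (a point): centre of the top face of the red mushroom stop (it moves with it), 107 mm above the work surface; z up. The red head is a round disc, 40 mm diameter, 20 mm high, white stripe on top, grippable across any diameter from above. Its underside is 17 mm above a white controller box (140 x 200 x 70 mm, fixed), on a 24 mm neck with a 3 mm high yellow ring round it.
- stop_press (a joint): how far the mushroom is pressed down (m): 0 up, 0.007 fully down; a spring returns it; fully down takes about 6 N.
- stop_turn (a joint): how far the mushroom head is twisted clockwise seen from above (rad): it starts between 0 and 0.2 and its end is at 1.15; it turns freely at any time against a light friction (0.05 N m) and stays where it is left.
- scan_head: scan head, 0.2 to 0.33 kg: a white bar 120 (x) x 44 (y) x 24 (z) mm with a blue stripe along each side, and on its middle an upright black handle 40 (x) x 24 (y) mm that reaches from 24 to 80 mm above the underside. Origin: centre of the bar's underside; x along the bar, z up. Either way round serves equally. It starts flat in the cradle.
- cradle: grey cradle 136 (x) x 60 (y) mm, fixed; the head lies on its floor 20 mm above the work surface inside a lip 8 mm high, with 3 mm play all round. Origin: centre of its underside, on the work surface; x along it. It may be on the robot's left with the rack on the right, or the reverse.
- rack: blue vial rack 140 (x) x 46 (y) x 30 (z) mm, fixed, with one row of five amber vials (22 mm diameter, 25 mm apart, white caps, together 122 mm long) along its x axis. Origin: centre of its underside, on the work surface.
- rack_top (a point): point on the top of the middle vial's cap, 65 mm above the work surface, the centre of the row; x axis along the row of vials, z up. All caps are at this height.
- beaker: loose glass beaker, 68 mm diameter, 95 mm high; origin: centre of its underside. One of the three in the middle of the bench between cradle and rack.
- plastic_beaker: loose clear plastic beaker, 64 mm diameter, 115 mm high; origin: centre of its underside. In the middle of the bench.
- white_bottle: loose white bottle, 56 mm diameter, 140 mm high, the tallest of the loose things; origin: centre of its underside. In the middle of the bench.
- amber_jar: loose amber jar, 60 mm diameter, 85 mm high; origin: centre of its underside. At the far left.
- mug_beaker: loose white ceramic beaker, 64 mm diameter, 80 mm high; origin: centre of its underside. At the far right.
Things that resemble listed ones, but are neither listed nor needed, are in the scene too. Leave any green look-alike of the mug_beaker alone.

How it is judged:
By the outcome, as a careful person would: the job done as asked, in the order asked, and still so for the second after the job is handed in, while the arm keeps its last pose, push and grip.
It also fails if it takes over 64 s, if anything falls off the work surface, if the arm or the gripper's body presses on something with over 40 N, if the wrist force passes 120 N, or if a joint passes its speed limit or range.

ROBOT

A 6-joint arm with a two-finger parallel gripper is mounted at the origin on the work surface. World frame = base frame: x ahead of the robot, y to its left, z up, the work surface at z = 0. Lengths are in m, angles in rad, forces in N, time in s.
With the tool pointing down it reaches from about 0.225 to 0.875 m from the base axis. Payload 3.4 kg.
Tool frame: the origin (TCP) lies on the centre line of the jaws, within the pads' length; the fingertips stand 17 mm ahead of it and the grasp point (between the pads) lies 2 mm behind it (nose_length is the distance from the TCP to the fingertips, in m); z points along the fingers, y is the line along which they close (so a half turn about z gives the same grasp; the last joint's range is limited). The gripper opens to 85 mm and grips with 20 to 120 N. Pads are 22 mm wide; open, the fingers measure 114 mm over their backs; the gripper's body (76 mm by 85 mm) begins 54 mm behind the grasp point. The pads swing forward as they close: fully open they stand 13 mm farther back than shut.
Start: joints at [1.208, 0.276, 1.505, -0, 1.361, -0.121], TCP at [0.138, 0.558, 0.224] pointing down, gripper open.
Joint ranges: [-2.89, 2.89], [-0.75, 2.08], [0.22, 2.7], [-1.18, 4.32], [0.11, 2.71], [-2.7, 2.7]. Speed limits (rad/s): [2.57, 2.57, 3.14, 3.14, 3.14, 3.14].

INTERFACE

Orientations are given as a unit quaternion [w, x, y, z].
In Python, from rig import get_state, get_image, sign_off, find_in, place_of, nose_length gives the robot as it stands.
- The arm moves only by the tool apply_moves, never from a script. Its argument "deltas" is one flat list of numbers, 5 for each row, row after row: the finger opening in mm, from 0 to 85.4, then the shift along the tool's x, y, z in mm, then the turn about the tool's z in degrees. A call has 1 to 12 rows; each row is the pose to reach, as a shift and turn from the pose commanded when the call began, along the tool's axes at that moment; what a row does not reach only later rows make up. A row lasts 1/12 s, in which the tool goes at most 41.7 mm and 7.16 degrees, less where a joint would pass 70% of its speed; a pose out of reach is approached as far as the arm can. A call with a gripper value outside its range is refused whole. The fingers move at their own pace and stop on an object; "squeeze" is the grip in N (left out, the last holds). Time passes only in rows, so rows that repeat a pose let the fingers close. It gives the time, the measured TCP pose, the force, the opening and the grip force at its end, in the units of the state.
- get_state(): the state, without advancing time (a new reading comes with each control period).
- get_image(name): name is "scene" or "top" or "wrist"; returns a dict with "frame" (384x512x3 uint8, red, green, blue), "K" (3x3 intrinsics, pixels), "position" and "orientation" of the camera in the world. Camera axes: x right, y down, z forward; pixel columns grow to the right and rows downward; lengths in m; the calibration is good to about 2 mm. A picture is of the moment at which its call begins. There is no depth.
- sign_off(): hands the job in; it is judged then, once.
Trained networks look in a picture, given as the dict that the camera call returned (one of the last four; its "shot" number tells which), for a name from the list of things; names that differ only in an ending like _2 or _b are one class to them, and where a whole thing is asked for, a point or a joint stands for the part that bears it (a point fixed in the world has none). Each returns a list of dicts, best first, with "score" (0 to 1); they miss things now and then, are a little off and sometimes report something else, mostly with a low value. They report only what shows in the picture. A call takes as long as a camera call. They do not tell look-alikes from the thing itself.
- find_in(query, picture): "point" ([column, row] in pixels, amid what is visible of it).
- place_of(query, picture): "point" ([column, row] in pixels: a listed point, or the origin of a listed thing).
The state is a dict: "clock": time; "qpos": joint angles; "qd": joint speeds; "effort": joint torques, N m; "position": TCP position; "ee_rot": TCP orientation; "contact_force": force on the tool from outside, world axes, zero at the start; "moment": the same for the moment, N m; "width": finger opening in m; "gripper_force": force on a finger pad.
Only numpy, scipy, OpenCV 4.12 (cv2) and the standard library are available. Lean on these libraries where they do the work, as an engineer would, in place of code of your own. Each camera call takes 0.05 s, during which the arm holds its last target. There are 200 camera calls.

## Working session

There is one attempt and no reset: what is moved stays moved. The work goes in short steps, Python scripts to look and compute and a tool call to move; the robot and the scene stay as the last step left them, time stands still between calls to the robot, and variables do not carry over. Pictures are saved under pics/ and viewed, at most 10 in all, crops included, and the job is handed in when it is done.

Besides the shell and the picture viewer there is one more tool, called after "Request:" by a JSON object that holds its "method" and its "body". apply_moves: Moves the arm, as the interface text tells. Its arguments: {"type":"object","properties":{"deltas":{"type":"array"},"squeeze":{"type":"number"}},"required":["deltas"]}

```bash
ls; mkdir -p pics
cat > h.py <<'E'
import numpy as np, cv2
from scipy.spatial.transform import Rotation as R
from rig import *
def rot(q): return R.from_quat([q[1],q[2],q[3],q[0]]).as_matrix()
def w(pic,px,z):
    d=rot(pic["orientation"])@np.linalg.inv(pic["K"])@np.array([px[0],px[1],1.]); p=np.array(pic["position"])
    return p+d*(z-p[2])/d[2]
def proj(pic,P):
    c=rot(pic["orientation"]).T@(np.array(P)-pic["position"]); u=np.array(pic["K"])@c; return u[:2]/u[2]
def save(pic,n): cv2.imwrite("pics/"+n,pic["frame"][:,:,::-1])
E
python3 - <<'E'
from h import *
np.set_printoptions(precision=3,suppress=True)
Z=dict(stop_top=.107,scan_head=.02,cradle=0,rack=0,rack_top=.065,beaker=0,plastic_beaker=0,white_bottle=0,amber_jar=0,mug_beaker=0)
ims=[]
for n in("top","scene"):
    p=get_image(n); ims.append(p["frame"]); print(n,p["position"])
    for q,z in Z.items():
        for r in place_of(q,p)[:3]:
            print(q,np.round(r["point"],1),round(r["score"],2),w(p,r["point"],z)[:2])
    save(p,n+"1.png")
s=get_state();print(s["position"],s["ee_rot"],rot(s["ee_rot"]),s["clock"],s["contact_force"],nose_length)
E
```

```text
pics
top [ 0.482 -0.047  1.14 ]
stop_top [215.3 153.9] 0.56 [0.686 0.051]
scan_head [340.4 214.3] 0.84 [ 0.515 -0.336]
cradle [338.1 208.7] 0.57 [ 0.534 -0.334]
rack [140.9 220.5] 0.71 [0.491 0.292]
rack_top [131.9 222.9] 0.55 [0.483 0.299]
beaker [228. 239.] 0.67 [0.435 0.016]
plastic_beaker [266.9 234.1] 0.65 [ 0.451 -0.106]
white_bottle [203.8 243.4] 0.64 [0.421 0.092]
amber_jar [155.3 158.4] 0.65 [0.69  0.253]
mug_beaker [320.8 160.6] 0.94 [ 0.689 -0.28 ]
mug_beaker [371.5 173.5] 0.94 [ 0.648 -0.444]
mug_beaker [349.7 154.1] 0.81 [ 0.711 -0.374]
scene [ 1.295 -0.185  0.911]
stop_top [303.9 214.8] 0.6 [0.677 0.048]
stop_top [292.8 171.3] 0.51 [0.519 0.063]
scan_head [155.6 214.4] 0.92 [ 0.51  -0.334]
rack [359.2 177.3] 0.69 [0.491 0.289]
rack [304.3 213.2] 0.18 [0.589 0.082]
rack_top [364.5 161.3] 0.74 [0.489 0.295]
plastic_beaker [304.7 212.1] 0.34 [0.585 0.084]
white_bottle [291.5 173.6] 0.59 [0.425 0.089]
amber_jar [371.5 230.9] 0.8 [0.693 0.244]
mug_beaker [220.4 228.3] 0.89 [ 0.586 -0.162]
mug_beaker [146.3 284.7] 0.72 [ 0.719 -0.371]
mug_beaker [117.5 266.9] 0.65 [ 0.649 -0.443]
[0.138 0.558 0.224] [0.    0.121 0.993 0.   ] [[-0.971  0.239  0.   ]
 [ 0.239  0.971  0.   ]
 [-0.     0.    -1.   ]] 1.1 [-0.098  0.548 -0.065] 0.017
```

View images.

Run:
```python
import cv2
a=cv2.imread("pics/top1.png"); cv2.imwrite("pics/top1c.png",cv2.resize(a[110:290,90:410],None,fx=2.5,fy=2.5,interpolation=2))
```

```text
(no output)
```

View pics/top1c.png

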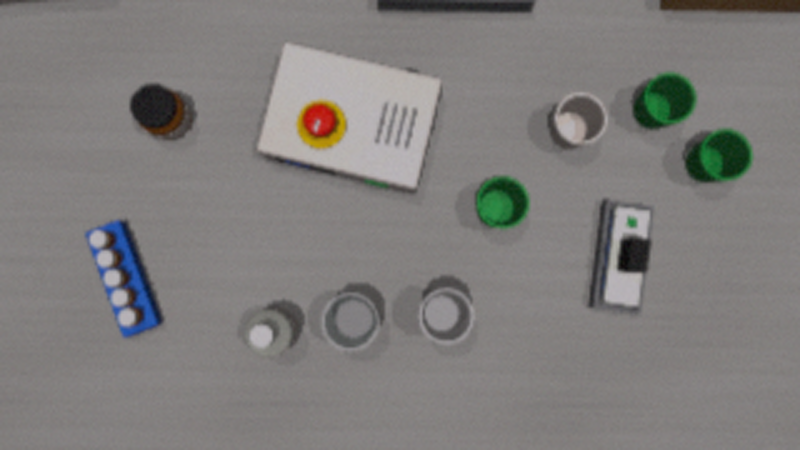

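View pics/scene1.png

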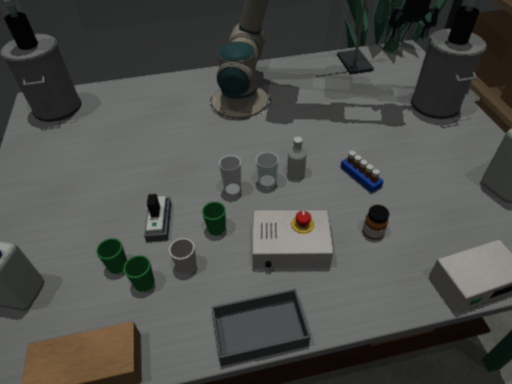

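The top view shows the red stop at crop (320,119), the rack with white caps at crop (98,238)–(128,318), and the scan head in its cradle at crop (630,255). In between stand the bottle (265,333) and two clear beakers (350,318) and (446,315). The green mugs are look-alikes and I leave them alone. There is only one red stop, one scan head and one rack, so nothing to disambiguate.

Run:
```python
from h import *
np.set_printoptions(precision=4,suppress=True)
for n in("top","scene"):
    p=get_image(n); f=p["frame"].astype(int); h=cv2.cvtColor(p["frame"],cv2.COLOR_RGB2HSV)
    r,g,b=f[...,0],f[...,1],f[...,2]
    def comp(m):
        k,l,s,c=cv2.connectedComponentsWithStats(m.astype(np.uint8),connectivity=8)
        return sorted([(s[i,4],c[i],l==i) for i in range(1,k)],key=lambda t:-t[0])
    C=comp((r>110)&(g<70)&(b<70))[0]; print(n,"red",C[0],C[1],w(p,C[1],.098)[:2])
    C=comp((b>90)&(r<60)&(b>g+40))[:2]; print("blue",[(c[0],c[1]) for c in C])
    # rack ROI hull of blue
    yy,xx=np.where(C[0][2]); x0,x1,y0,y1=xx.min(),xx.max(),yy.min(),yy.max()
    sub=np.zeros(r.shape,bool); sub[y0-12:y1+3,x0-3:x1+3]=1
    caps=[c for c in comp(sub&(f.min(2)>135)) if c[0]>4][:5]
    P=np.array([w(p,c[1],.063)[:2] for c in caps]); print([c[0] for c in caps],P[np.argsort(P[:,0])],P.mean(0))
    u,s,v=np.linalg.svd(P-P.mean(0)); print("rowdir",np.degrees(np.arctan2(v[0,1],v[0,0])),s)
    q=[w(p,t["point"],.02) for t in place_of("scan_head",p)[:1]][0]
    hp=proj(p,[q[0],q[1],.09]).astype(int); sub=np.zeros(r.shape,bool); sub[hp[1]-12:hp[1]+18,hp[0]-14:hp[0]+14]=1
    for c in comp(sub&(f.max(2)<50))[:2]: print("black",c[0],c[1],w(p,c[1],.1)[:2])
```

```text
top red 119 [217.5126 157.6723] [0.6763 0.0453]
blue [(np.int32(256), array([142.7188, 221.7812])), (np.int32(88), array([474.0114, 155.4432]))]
[np.int32(34), np.int32(33), np.int32(33), np.int32(33), np.int32(25)] [[0.4428 0.2727]
 [0.4664 0.2822]
 [0.49   0.2921]
 [0.5127 0.3016]
 [0.5359 0.309 ]] [0.4896 0.2915]
rowdir 21.59136438760425 [0.0791 0.0012]
black 121 [342.9669 211.6116] [ 0.5208 -0.3228]
scene red 111 [302.8559 216.3423] [0.6739 0.0464]
blue [(np.int32(166), array([361.4096, 173.8675]))]
[np.int32(18), np.int32(18), np.int32(17), np.int32(17), np.int32(16)] [[0.4403 0.2746]
 [0.4638 0.2841]
 [0.4867 0.2939]
 [0.5099 0.3028]
 [0.5327 0.3122]] [0.4867 0.2935]
rowdir -157.88119902759215 [0.0788 0.0004]Traceback (most recent call last):
  File "<stdin>", line 17, in <module>
IndexError: list index out of range
```

Request:
{"method": "apply_moves", "body": {"deltas": [0,-644,-369,0,0,0,-644,-369,0,0,0,-644,-369,0,0,0,-644,-369,0,0,0,-644,-369,0,0,0,-644,-369,0,0,0,-644,-369,0,0,0,-644,-369,0,0,0,-644,-369,0,0,0,-644,-369,0,0,0,-644,-369,0,0,0,-644,-369,0,0], "squeeze": 40}}

```text
clock: 2.3
position: [0.5006, 0.2114, 0.224]
ee_rot: [0.0, 0.121, 0.993, 0.0]
contact_force: [-0.0, 1.4, -0.1]
width: -0.0
gripper_force: 0.0
```

Request:
{"method": "apply_moves", "body": {"deltas": [0,-209,-119,0,0,0,-209,-119,0,0,0,-209,-119,0,0,0,-209,-119,0,0,0,-209,-119,0,0,0,-209,-119,0,0,0,-209,-119,0,0,0,-209,-119,0,0]}}

```text
clock: 2.97
position: [0.6747, 0.0459, 0.2227]
ee_rot: [-0.001, 0.122, 0.993, 0.0]
contact_force: [-1.3, 0.3, -0.3]
width: -0.0
gripper_force: 0.0
```

```bash
cat > red.py <<'E'
from h import *
import sys
np.set_printoptions(precision=4,suppress=True)
p=get_image("wrist"); save(p,sys.argv[1]); f=p["frame"].astype(int); r,g,b=f[...,0],f[...,1],f[...,2]
m=((r>90)&(g<75)&(b<75)).astype(np.uint8)
k,l,s,c=cv2.connectedComponentsWithStats(m); i=1+np.argmax(s[1:,4]); print(s[i],c[i])
cs,_=cv2.findContours((l==i).astype(np.uint8),0,2); c0,rad=cv2.minEnclosingCircle(cs[0]); print(c0,rad,w(p,c0,.107)[:2],w(p,c0,.1)[:2])
for t in place_of("stop_top",p)[:2]: print(t,w(p,t["point"],.107))
st=get_state(); print(p["position"],rot(p["orientation"]),st["position"],st["qpos"],st["contact_force"],st["clock"])
E
python3 red.py w1.png
```

```text
[237 164  39  38 977] [254.825  183.9816]
(256.5022277832031, 182.2222900390625) 19.706329345703125 [0.6732 0.0453] [0.6749 0.0448]
{'point': [257.0, 184.9], 'score': 0.62} [0.676  0.0451 0.107 ]
[0.6095 0.0618 0.3732] [[ 0.2414  0.936   0.2561]
 [ 0.9704 -0.2331 -0.063 ]
 [ 0.0007  0.2638 -0.9646]] [0.6731 0.048  0.2234] [-0.0323  0.4289  1.2707  0.0008  1.4434 -1.3613] [-0.3317  0.185   1.0415] 3.0667
```

View pics/w1.png

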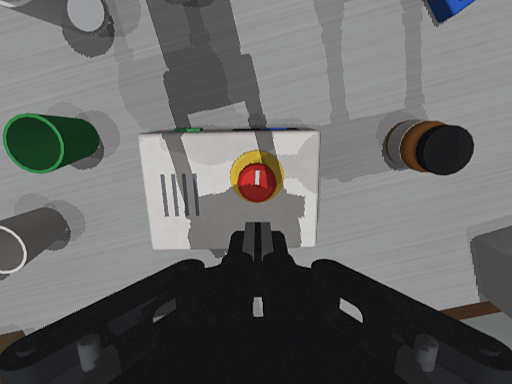

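The wrist view shows the stop at (257,184), directly under the shut fingers, with its white stripe upright at (257,178). That puts it at about (0.675, 0.045), which agrees with the other two cameras.

Request:
{"method": "apply_moves", "body": {"deltas": [0,0,0,41,0,0,0,0,80,0,0,0,0,96,0,0,0,0,102,0,0,0,0,105,0,0,0,0,108,0,0,0,0,110,0,0,0,0,110,0]}}

```text
clock: 3.73
position: [0.6745, 0.0478, 0.1153]
ee_rot: [0.001, 0.12, 0.993, 0.0]
contact_force: [-0.1, -0.2, 0.2]
width: -0.0002
gripper_force: 0.0
```

Request:
{"method": "apply_moves", "body": {"deltas": [0,0,0,1,0,0,0,0,2,0,0,0,0,2,0]}}

```text
clock: 3.98
position: [0.674, 0.0474, 0.1122]
ee_rot: [0.0, 0.121, 0.993, 0.0]
contact_force: [-0.3, -0.9, -0.5]
width: 0.0002
gripper_force: 0.0
```

Run:
```python
from h import *
p=get_image("scene");cv2.imwrite("pics/s2.png",cv2.resize(p["frame"][170:280,230:360,::-1],None,fx=5,fy=5,interpolation=2))
for i in range(3):
    s=get_state();print(s["position"],s["contact_force"],s["effort"]); get_image("top")
```

```text
[0.67397435 0.04744596 0.11210655] [-0.91199537  0.28065953  0.36751517] [ 3.35979613e-02 -5.28340709e+01 -2.29777873e+01  2.42735725e-03
 -1.18835262e-02  6.17560931e-05]
[0.67392393 0.04741234 0.11205768] [-0.1178013  -0.30502054 -0.47414469] [ 2.41996913e-02 -5.28015268e+01 -2.29407996e+01  1.63259709e-03
 -1.78599988e-03  5.66685480e-05]
[0.6738986  0.04741136 0.11194719] [ 0.1772778   0.03005419 -0.27290768] [ 1.58914109e-02 -5.27975142e+01 -2.29346931e+01  1.32508536e-03
  4.06904373e-04  2.48132710e-05]
```

View pics/s2.png

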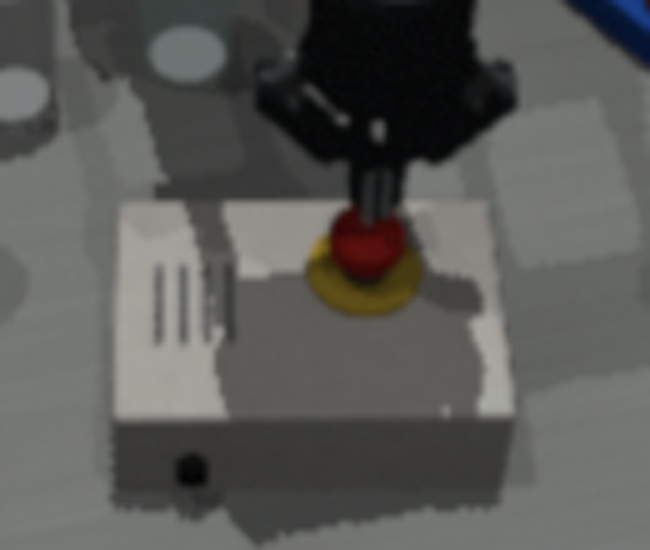

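The fingertips, at crop (375,205), are just at the red head's top, and no force registers yet. I'll creep down.

Request:
{"method": "apply_moves", "body": {"deltas": [0,0,0,1,0,0,0,0,2,0,0,0,0,3,0,0,0,0,3,0]}}

```text
clock: 4.52
position: [0.6736, 0.0475, 0.1084]
ee_rot: [-0.0, 0.121, 0.993, 0.0]
contact_force: [0.3, 0.4, -0.2]
width: 0.0001
gripper_force: 0.0
```

Run:
```python
from h import *
p=get_image("wrist"); s=get_state(); T=rot(s["ee_rot"]); 
for d in (-.005,0,.005,.01,.017,.022): print(d,proj(p,np.array(s["position"])+T[:,2]*d))
cv2.imwrite("pics/w2.png",cv2.resize(p["frame"][130:290,170:350,::-1],None,fx=3.5,fy=3.5,interpolation=2)); print(s["position"],s["contact_force"],s["effort"])
```

```text
-0.005 [257.72484301 235.45948655]
0 [257.70928476 231.83312161]
0.005 [257.6946215 228.4153649]
0.01 [257.68077817 225.18871927]
0.017 [257.66264898 220.96311131]
0.022 [257.65051384 218.1346136 ]
[0.6736995  0.04751617 0.10854885] [ 0.29944052 -0.08017408  0.64678713] [-4.92372419e-03 -5.27805948e+01 -2.28172749e+01 -3.43019537e-04
 -3.52771516e-03  1.42753615e-05]
```

View pics/w2.png

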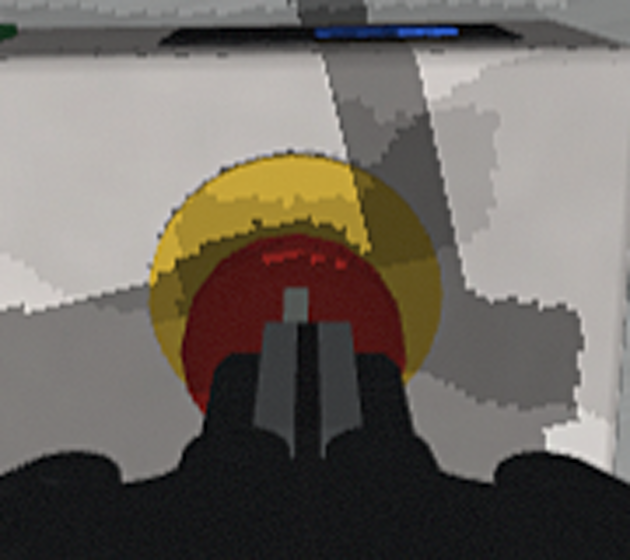

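Run:
```python
from h import *
p=get_image("wrist"); print(p["K"][0][0],p["position"])
f=p["frame"].astype(int); m=(f[...,0]>60)&(f[...,1]<45)&(f[...,2]<45); ys,xs=np.where(m); print(xs.min(),xs.max(),ys.min(),ys.max())
# rim points: top half edges -> fit circle in world plane for candidate heights
m8=cv2.morphologyEx(m.astype(np.uint8),cv2.MORPH_OPEN,np.ones((3,3)))
E_=[]
for x in range(226,284):
    y=np.where(m8[150:260,x])[0]
    if len(y): E_.append((x,150+y[0]-.5))
for z in (.09,.095,.1,.105,.11):
    P=np.array([w(p,e,z)[:2] for e in E_]); A=np.c_[2*P,np.ones(len(P))]; s=np.linalg.lstsq(A,(P**2).sum(1),rcond=None)[0]
    print(z,s[:2],"R",np.sqrt(s[2]+s[0]**2+s[1]**2))
```

```text
276.65389605492913 [0.60824853 0.06331549 0.25899634]
222 511 129 247
0.09 [0.67684396 0.04393817] R 0.019954774247389704
0.095 [0.67481447 0.04451147] R 0.019364383522889796
0.1 [0.67278497 0.04508478] R 0.01877399279838749
0.105 [0.67075548 0.04565809] R 0.01818360207388096
0.11 [0.66872599 0.04623139] R 0.017593211349352156
```

Run:
```python
from h import *
p=get_image("scene"); s=get_state(); t=np.array(s["position"])-[0,0,.017]; print("tip",t,(proj(p,t)-[230,170])*5)
for z in(.08,.087,.1,.107): print(z,(proj(p,[.675,.045,z])-[230,170])*5,[((proj(p,[.675+.02*a,.045+.02*b,z])-[230,170])*5).round() for a,b in((1,0),(-1,0),(0,1),(0,-1))])
cv2.imwrite("pics/s3.png",cv2.resize(p["frame"][170:280,230:360,::-1],None,fx=5,fy=5,interpolation=2)[100:350,220:520])
```

```text
tip [0.6738089  0.04750033 0.09172997] [365.58725965 238.85606098]
0.08 [360.31775793 255.75291571] [array([372., 286.]), array([349., 227.]), array([397., 249.]), array([323., 263.])]
0.087 [361.05586596 247.28474364] [array([372., 277.]), array([350., 218.]), array([398., 240.]), array([324., 254.])]
0.1 [362.44610944 231.33474643] [array([374., 261.]), array([351., 202.]), array([400., 224.]), array([325., 239.])]
0.107 [363.20538876 222.62368023] [array([375., 253.]), array([352., 193.]), array([401., 215.]), array([325., 230.])]
```

View pics/s3.png

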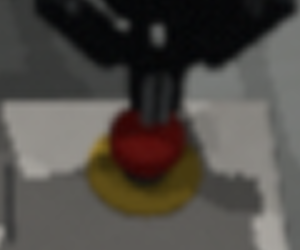

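The mushroom's lower rim matches the unpressed height, and the fingertips look about 10 mm higher than nominal. I'll keep creeping down until there is contact.

Request:
{"method": "apply_moves", "body": {"deltas": [0,0,0,1,0,0,0,0,2,0,0,0,0,3,0,0,0,0,3,0]}}

```text
clock: 5.0
position: [0.6736, 0.0475, 0.1055]
ee_rot: [-0.0, 0.121, 0.993, 0.0]
contact_force: [0.5, 0.3, 0.2]
width: -0.0003
gripper_force: 0.0
```

Run:
```python
from h import *
p=get_image("wrist"); s=get_state(); T=rot(s["ee_rot"]); print(s["position"],s["contact_force"])
for d in (-.005,0,.005,.01,.017): print(d,proj(p,np.array(s["position"])+T@[.011,0,d]),proj(p,np.array(s["position"])+T@[-.011,0,d]))
```

```text
[0.67368637 0.04751045 0.10556792] [-0.87397446 -0.87485334 -0.14227806]
-0.005 [257.70034459 217.32755755] [257.66108533 252.7661244 ]
0 [257.68473221 214.18175772] [257.64716387 248.70024221]
0.005 [257.67003355 211.22006702] [257.63402932 244.86418505]
0.01 [257.65617068 208.42678237] [257.6216168  241.23900215]
0.017 [257.63803624 204.77280439] [257.60534312 236.48613455]
```

Request:
{"method": "apply_moves", "body": {"deltas": [0,0,0,1,0,0,0,0,2,0,0,0,0,3,0,0,0,0,3,0]}}

```text
clock: 5.38
position: [0.6737, 0.0475, 0.1025]
ee_rot: [-0.0, 0.121, 0.993, 0.0]
contact_force: [-0.4, -0.2, 0.1]
width: -0.0002
gripper_force: 0.0
```

Request:
{"method": "apply_moves", "body": {"deltas": [0,0,0,1,0,0,0,0,2,0,0,0,0,3,0,0,0,0,3,0]}}

```text
clock: 5.72
position: [0.6738, 0.0475, 0.0996]
ee_rot: [-0.0, 0.121, 0.993, 0.0]
contact_force: [0.1, -0.2, 0.4]
width: -0.0001
gripper_force: 0.0
```

Run:
```python
from h import *
s=get_state();print(s["position"],s["contact_force"])
a=get_image("scene")["frame"][170:280,230:360,::-1]; b=get_image("wrist")["frame"][130:290,170:350,::-1]
cv2.imwrite("pics/s4.png",np.hstack([cv2.resize(a[15:75,40:100],(400,400),interpolation=2),cv2.resize(b,(400,400),interpolation=2)]))
```

```text
[0.67381597 0.0475219  0.09963522] [ 0.13645575 -0.20883559  0.43935203]
```

View pics/s4.png

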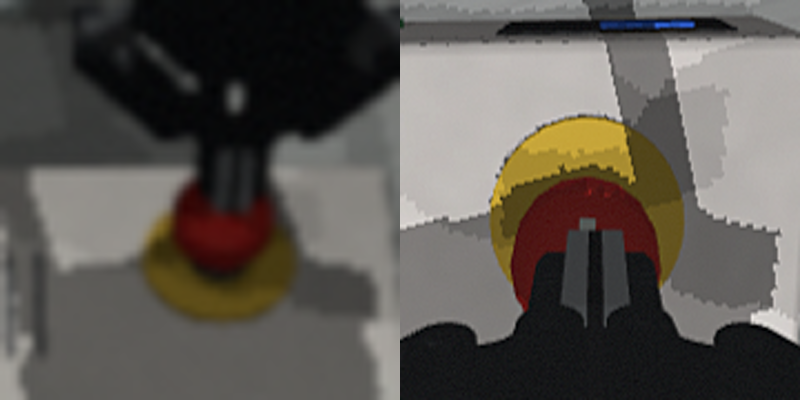

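The fingertips are closer to the head, which is still up (the stripe is still visible at the tips). Continuing down.

Request:
{"method": "apply_moves", "body": {"deltas": [0,0,0,1,0,0,0,0,2,0,0,0,0,3,0,0,0,0,3,0]}}

```text
clock: 6.15
position: [0.6739, 0.0475, 0.097]
ee_rot: [0.0, 0.121, 0.993, 0.0]
contact_force: [-0.6, 0.2, 3.0]
width: 0.0001
gripper_force: 1.3
```

Contact at TCP z of about 0.098, so the shut fingertips sit about 9 mm behind the TCP, not 17 mm ahead. Next is pressing fully.

Request:
{"method": "apply_moves", "body": {"deltas": [0,0,0,1,0,0,0,0,2,0,0,0,0,3,0,0,0,0,4,0,0,0,0,4,0]}}

```text
clock: 6.57
position: [0.674, 0.0475, 0.093]
ee_rot: [0.0, 0.121, 0.993, 0.0]
contact_force: [-0.6, 0.1, 4.7]
width: -0.0002
gripper_force: 2.5
```

Request:
{"method": "apply_moves", "body": {"deltas": [0,0,0,1,0,0,0,0,2,0,0,0,0,3,0,0,0,0,4,0,0,0,0,5,0,0,0,0,5,0]}}

```text
clock: 7.07
position: [0.6742, 0.0475, 0.092]
ee_rot: [0.001, 0.121, 0.993, 0.0]
contact_force: [-5.6, -0.2, 20.5]
width: 0.0002
gripper_force: 10.3
```

Request:
{"method": "apply_moves", "body": {"deltas": [0,0,0,-3,0,0,0,0,-8,0,0,0,0,-20,0,65,-2,-2,-40,0,65,-2,-2,-40,0,65,-2,-2,-40,0,65,-2,-2,-40,0,65,-2,-2,-40,0]}}

```text
clock: 7.73
position: [0.6744, 0.0452, 0.1264]
ee_rot: [-0.001, 0.121, 0.993, -0.0]
contact_force: [0.7, 0.2, -1.2]
width: 0.0609
gripper_force: 0.0
```

```bash
python3 red.py w3.png; python3 -c "
from h import *;s=get_state();print(s['width'])"
```

```text
[232 230  45  16 355] [253.6901 238.5746]
(254.0, 235.0) 22.36077880859375 [0.6845 0.0402] [0.6876 0.0394]
{'point': [260.4, 219.6], 'score': 0.61} [0.6749 0.0469 0.107 ]
[0.6093 0.061  0.277 ] [[ 0.2387  0.937   0.2551]
 [ 0.9711 -0.2304 -0.0624]
 [ 0.0003  0.2626 -0.9649]] [0.6745 0.0452 0.1265] [-0.036   0.4876  1.4158  0.0001  1.2404 -1.3651] [ 0.7785 -0.1444  0.3203] 7.8333
0.06505930046346771
```

View pics/w3.png

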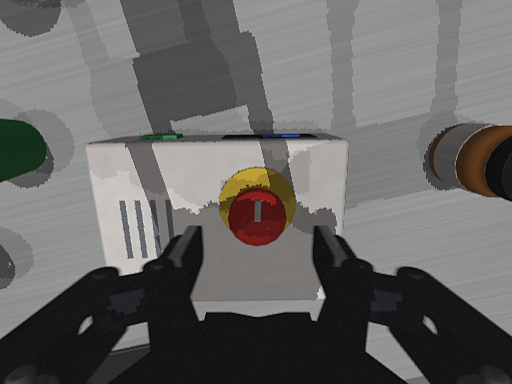

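The wrist view shows the open fingers, centred on column 257, straddling the sprung-back stop at (257,216), with the stripe upright. Descending around it and closing.

Request:
{"method": "apply_moves", "body": {"deltas": [65,0,0,15,0,65,0,0,30,0,65,0,0,40,0,65,0,0,46,0,65,0,0,52,0,65,0,0,52,0]}}

```text
clock: 8.33
position: [0.6745, 0.0451, 0.0743]
ee_rot: [-0.001, 0.121, 0.993, -0.0]
contact_force: [0.3, -0.2, -0.9]
width: 0.0652
gripper_force: 0.0
```

Request:
{"method": "apply_moves", "body": {"deltas": [30,0,0,0,0,30,0,0,0,0,30,0,0,0,0,30,0,0,0,0,30,0,0,0,0,30,0,0,0,0], "squeeze": 30}}

```text
clock: 8.83
position: [0.6757, 0.0446, 0.0764]
ee_rot: [0.001, 0.121, 0.993, -0.0]
contact_force: [-0.0, -2.8, 1.1]
width: 0.0385
gripper_force: 29.9
```

Request:
{"method": "apply_moves", "body": {"deltas": [30,0,0,0,7,30,0,0,0,14,30,0,0,0,21,30,0,0,0,28,30,0,0,0,35,30,0,0,0,42,30,0,0,0,49,30,0,0,0,55,30,0,0,0,60,30,0,0,0,64,30,0,0,0,68,30,0,0,0,70]}}

```text
clock: 9.83
position: [0.6761, 0.0451, 0.0764]
ee_rot: [0.001, 0.668, 0.744, 0.001]
contact_force: [0.1, -0.4, 1.6]
width: 0.0384
gripper_force: 29.9
```

Run:
```python
from h import *
s=get_state(); r=rot(s["ee_rot"]); print(np.degrees(np.arctan2(r[1,1],r[0,1])),s["moment"],s["contact_force"],s["qpos"],s["width"])
```

```text
6.103785080721262 [-0.12154656 -0.085533    0.61577794] [ 0.05529849 -0.35129713  1.56675286] [-3.58440454e-02  5.27597866e-01  1.47894373e+00 -1.87004189e-04
  1.13293169e+00 -1.42295595e-01] 0.03837733144376967
```

The 0.62 N m of twist moment means the end stop is reached. Releasing and lifting, then checking the stripe.

Request:
{"method": "apply_moves", "body": {"deltas": [65,0,0,0,70,65,0,0,0,70,65,0,0,0,70,65,0,0,0,70,65,0,0,-30,70,65,0,0,-70,70,65,0,0,-110,70,65,0,0,-150,70,65,0,0,-150,70]}}

```text
clock: 10.58
position: [0.6798, 0.0457, 0.2359]
ee_rot: [0.002, 0.963, 0.27, 0.008]
contact_force: [1.2, 0.3, 1.8]
width: 0.0648
gripper_force: 0.0
```

```bash
python3 red.py w4.png
python3 - <<'E'
import cv2
a=cv2.imread("pics/w4.png"); cv2.imwrite("pics/w4c.png",cv2.resize(a[130:250,190:330],None,fx=4,fy=4))
E
```

```text
[237 168  38  34 916] [256.1954 184.2445]
(255.42308044433594, 183.1923065185547) 18.63589096069336 [0.6777 0.0456] [0.6763 0.0447]
{'point': [258.6, 184.5], 'score': 0.85} [0.6782 0.0421 0.107 ]
[0.7347 0.0803 0.3873] [[ 0.5209 -0.827  -0.2115]
 [-0.8536 -0.5025 -0.1371]
 [ 0.0071  0.252  -0.9677]] [0.6765 0.0457 0.2287] [-0.0357  0.4277  1.2601  0.0011  1.4484  0.9815] [0.0854 0.1527 0.2645] 10.6833
```

View pics/w4c.png

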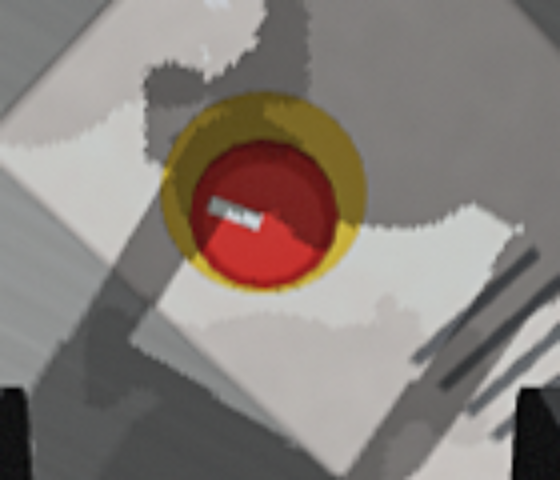

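The wrist view shows the stripe now pointing left, at crop (235,213). It has turned about 60° clockwise, as expected from a start angle of a few degrees. The stop is up and reset. Next is the scan head.

```bash
cat > go.py <<'E'
from h import *
import sys
def delta(x,y,z,yang):
    s=get_state(); r=rot(s["ee_rot"]); d=r.T@(np.array([x,y,z])-s["position"])*1000
    a=np.degrees(np.arctan2(r[1,1],r[0,1])); print("pos",np.round(s["position"],4),"yang",round(a,1),"q",np.round(s["qpos"],2),"clk",s["clock"]); print("delta mm",np.round(d,1),"turn",round((a-yang+180)%360-180,1))
if __name__=="__main__": delta(*map(float,sys.argv[1:]))
E
python3 go.py .515 -.335 .25 -96.5
```

```text
pos [0.6765 0.0457 0.2287] yang -58.3 q [-0.04  0.43  1.26  0.    1.45  0.98] clk 10.6833
delta mm [-337.3  239.   -22.6] turn 38.2
```

Request:
{"method": "apply_moves", "body": {"deltas": [65,-337,239,-22,38,65,-337,239,-22,38,65,-337,239,-22,38,65,-337,239,-22,38,65,-337,239,-22,38,65,-337,239,-22,38,65,-337,239,-22,38,65,-337,239,-22,38,65,-337,239,-22,38,65,-337,239,-22,38,65,-337,239,-22,38,65,-337,239,-22,38]}}

```text
clock: 11.68
position: [0.5125, -0.3366, 0.2457]
ee_rot: [-0.001, 0.998, -0.056, -0.001]
contact_force: [0.3, 1.0, 1.1]
width: 0.0646
gripper_force: 0.0
```

```bash
cat > head.py <<'E'
from h import *
np.set_printoptions(precision=4,suppress=True)
get_image("top"); p=get_image("wrist"); save(p,"w5.png"); s=get_state(); print(s["position"],s["contact_force"],s["qpos"])
for q,z in(("scan_head",.02),("cradle",0)):
    for t in place_of(q,p)[:2]: print(q,t,w(p,t["point"],z))
f=p["frame"].astype(int)
def comp(m):
    k,l,st,c=cv2.connectedComponentsWithStats(m.astype(np.uint8)); return sorted([(st[i],c[i],l==i) for i in range(1,k) if st[i,4]>60],key=lambda t:-t[0][4])
q=w(p,place_of("scan_head",p)[0]["point"],.02)
print("white")
for st,c,m in comp(f.min(2)>125)[:4]:
    ys,xs=np.where(m); P=np.array([w(p,(x,y),.044)[:2] for x,y in zip(xs,ys)],np.float32); print(st,c,cv2.minAreaRect(P))
print("black")
for st,c,m in comp(f.max(2)<45)[:5]:
    ys,xs=np.where(m); P=np.array([w(p,(x,y),.1)[:2] for x,y in zip(xs,ys)],np.float32); print(st,c,cv2.minAreaRect(P))
E
python3 head.py
```

```text
[ 0.5137 -0.3343  0.2462] [ 0.4189 -0.6792  0.6154] [-0.6911  0.3244  1.3789  0.0014  1.4417  0.9883]
scan_head {'point': [255.1, 157.8], 'score': 0.64} [ 0.5203 -0.332   0.02  ]
white
[    0     0   512   333 97681] [290.8543 146.9795] ((0.4860464036464691, -0.35493531823158264), (0.7512820959091187, 0.43975090980529785), 81.54631805419922)
[   0  218   74  117 2693] [ 25.847  280.5737] ((0.3787296712398529, 0.023411154747009277), (0.09147988259792328, 0.21591177582740784), 39.08366775512695)
[ 372  325   63   59 1808] [397.9519 356.4663] ((0.17686724662780762, -0.5212339162826538), (0.15505585074424744, 0.05352315306663513), 30.02007484436035)
[  82  325   62   59 1780] [117.0056 356.141 ] ((0.223631352186203, -0.07853032648563385), (0.05371088162064552, 0.1559792160987854), 47.55358123779297)
black
[    0   227   512   157 44841] [256.2719 329.3535] ((0.33756116032600403, -0.3105238080024719), (0.7069559693336487, 0.23331137001514435), 84.02826690673828)
[244 145  21  41 800] [253.8963 165.1287] ((0.5249452590942383, -0.33233004808425903), (0.021748587489128113, 0.04404618218541145), 82.99530029296875)
```

View pics/w5.png

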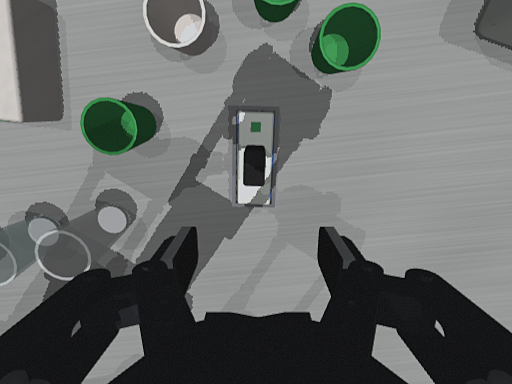

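The wrist view shows the head upright in its cradle at (255,157). The handle is at (254,165), nearly aligned with the tool, and lies between the finger columns. The glassware is well clear. I've now viewed 10 pictures, so the rest is numeric.

Run:
```python
from h import *
np.set_printoptions(precision=4,suppress=True)
p=get_image("wrist"); f=p["frame"].astype(int); print(p["position"],get_state()["position"])
g=f.max(2).astype(float); s=get_state(); r=rot(s["ee_rot"]); print("yang",np.degrees(np.arctan2(r[1,1],r[0,1])))
row=g[:, 250:259].mean(1); print(row[138:194].astype(int))
print(g[170,228:284].astype(int))
L=[];Rr=[]
for y in range(152,182):
    x=np.where(g[y,235:275]<60)[0]+235; L.append((x[0]-.5,y)); Rr.append((x[-1]+.5,y))
for E_ in(L,Rr):
    P=np.array([w(p,e,.1)[:2] for e in E_]); c=np.polyfit(P[:,0],P[:,1],1); print("edge",P.mean(0),np.degrees(np.arctan(c[0])))
print("x from far top",w(p,(254,186),.1)+[.02,0,0],"x from near bottom",w(p,(254,145),.044)-[.02,0,0])
# bar white ends
for z in(.044,): print(w(p,(255,204),z)[:2],w(p,(255,110),z)[:2])
print(g[98:116,250:260].mean(1).astype(int),g[188:214,250:260].mean(1).astype(int))
# cradle edges via Hough on Canny
e=cv2.Canny(p["frame"][95:215,220:290],60,150); l=cv2.HoughLinesP(e,1,np.pi/360,25,minLineLength=35,maxLineGap=6)
for q in l[:,0] if l is not None else []:
    a=w(p,(q[0]+220,q[1]+95),.035);b=w(p,(q[2]+220,q[3]+95),.035); print(q,a[:2],b[:2],np.degrees(np.arctan2(*(b-a)[[1,0]]))%180)
```

```text
[ 0.5815 -0.3414  0.3976] [ 0.5146 -0.3338  0.2474]
yang -96.15633436374557
[138 138 138 137 137 138 142 126  69   9  17  21  21  20  24  26  27  27
  27  27  27  27  27  27  27  26  27  25  22  26  30  31  35  36  35  36
  35  35  36  36  36  36  35  36  36  37  36  25  58 181 227 212 201 197
 191 182]
[131 132 132 136 134 113 106 111 106  61 150 151 195 214 209 213 195   3
  29  35  35  36  38  34  36  38  38  38  30  31  32  29  20  20  19  27
  21  32 119 231 215 216 217 149  80  55  74  73  74  76  77  98 163 155
 154 153]
edge [ 0.5265 -0.3166] 0.6028265855273891
edge [ 0.523 -0.349] 6.887148836891687
x from far top [ 0.5231 -0.3286  0.1   ] x from near bottom [ 0.5219 -0.3321  0.044 ]
[ 0.4633 -0.3248] [ 0.5843 -0.338 ]
[ 94  94  92  91  91  92  94  94  92  81  73  75  73  62  62 100 129 138] [224 202 192 189 184 175 156 152 148 141 143 140 124 111 114 115  95  63
  54  80 111 124 133 140 141 141]
[ 16 112  16  48] [ 0.4587 -0.2977] [ 0.546  -0.3089] 172.7016099704996
[ 50 106  54  12] [ 0.4624 -0.3454] [ 0.5854 -0.3621] 172.26963586163595
[20 67 20 30] [ 0.5206 -0.311 ] [ 0.5681 -0.3168] 172.9237000026467
[13 83 13 40] [ 0.5    -0.2989] [ 0.5565 -0.3063] 172.53505679877222
[ 56 104  59  64] [ 0.4644 -0.3538] [ 0.5191 -0.3627] 170.8279332010265
[ 14 112  55 113] [ 0.459  -0.2949] [ 0.4515 -0.3513] 82.45339078487989
[20 12 56 12] [ 0.59   -0.3196] [ 0.5852 -0.3645] 83.88609208570236
```

```bash
python3 go.py .5215 -.331 .054 -97.3
```

```text
pos [ 0.5146 -0.3338  0.2474] yang -96.2 q [-0.69  0.32  1.38  0.    1.44  0.99] clk 11.9833
delta mm [  6.7  -3.3 193.4] turn 1.1
```

Request:
{"method": "apply_moves", "body": {"deltas": [65,7,-3,40,1,65,7,-3,80,1,65,7,-3,110,1,65,7,-3,130,1,65,7,-3,145,1,65,7,-3,155,1,65,7,-3,160,1,65,7,-3,160,1]}}

```text
clock: 12.65
position: [0.5213, -0.3323, 0.087]
ee_rot: [-0.0, 0.998, -0.063, -0.001]
contact_force: [0.8, -0.2, 0.1]
width: 0.0648
gripper_force: 0.0
```

```bash
python3 go.py .5215 -.331 .054 -97.3;  python3 - <<'E'
from h import *
p=get_image("wrist"); g=p["frame"].max(2); print(get_state()["contact_force"])
# silhouette: coarse map of rows with dark runs
for y in range(170,250,6):
    m=g[y,140:372]<50; d=np.flatnonzero(np.diff(np.r_[0,m.astype(int),0])); print(y,[(int(a)+140,int(b)+140) for a,b in zip(d[::2],d[1::2]) if b-a>4])
print(proj(p,[.5215,-.331,.1]))
E
```

```text
pos [ 0.5213 -0.3323  0.087 ] yang -97.2 q [-0.68  0.44  1.61  0.    1.09  1.02] clk 12.65
delta mm [ 0.  -1.2 33. ] turn 0.1
[-0.23914226 -0.96525192  0.14463372]
170 []
176 []
182 [(245, 257)]
188 [(240, 275)]
194 [(239, 276)]
200 [(238, 278)]
206 [(236, 279)]
212 [(236, 280)]
218 [(236, 279)]
224 [(236, 279)]
230 [(189, 197), (236, 279), (319, 326)]
236 [(186, 197), (236, 278), (319, 330)]
242 [(163, 171), (182, 197), (236, 278), (318, 333), (344, 352)]
248 [(158, 167), (179, 198), (236, 278), (318, 337), (348, 357)]
[254.55937165 240.80569667]
```

Run:
```python
from h import *
p=get_image("wrist"); g=p["frame"].max(2); print(g[174:290:1,257])
for y in (180,182,184): print(w(p,(257.5,y),.044)-[.02,0,0])
for y in range(250,290,4): print(y,w(p,(257.5,y),.1)+[.02,0,0])
```

```text
[149 148 149 149 149 150 154 153 108  10  16  21  21  20  22  23  23  23
  21  22  24  24  24  19  25  22  24  22  21  20  18  27  27  29  30  30
  31  30  29  31  28  24  26  25  26  27  23  27  24  24  21  26  27  24
  27  25  21  22  22  23  23  20  19  26  23  21  21  17  23  23  18  26
  24  21  21  22  21  29  23  21  23  26  23  24  20  25  23  25  19  24
  22  21  26  21  20  17  17 100 132 124 129 132 134 155 166 164 165 162
 165 168 168 166 166 167 166 166]
[ 0.52178104 -0.33567092  0.044     ]
[ 0.52030273 -0.33548384  0.044     ]
[ 0.51881854 -0.33529601  0.044     ]
250 [ 0.53572761 -0.33238987  0.1       ]
254 [ 0.53329052 -0.33208145  0.1       ]
258 [ 0.53083245 -0.33177037  0.1       ]
262 [ 0.52835314 -0.3314566   0.1       ]
266 [ 0.52585229 -0.3311401   0.1       ]
270 [ 0.52332965 -0.33082085  0.1       ]
274 [ 0.5207849 -0.3304988  0.1      ]
278 [ 0.51821778 -0.33017392  0.1       ]
282 [ 0.51562797 -0.32984617  0.1       ]
286 [ 0.51301518 -0.32951551  0.1       ]
```

Both handle edges put its centre at x = 0.5214, under the TCP. Descending and gripping.

Request:
{"method": "apply_moves", "body": {"deltas": [65,0,0,12,0,65,0,0,22,0,65,0,0,29,0,65,0,0,33,0,65,0,0,33,0,10,0,0,33,0,10,0,0,33,0,10,0,0,33,0,10,0,0,33,0,10,0,0,33,0,10,0,0,33,0,10,0,0,33,0], "squeeze": 60}}

```text
clock: 13.75
position: [0.5217, -0.3332, 0.0553]
ee_rot: [0.0, 0.998, -0.064, 0.0]
contact_force: [-0.3, 0.4, 2.6]
width: 0.0232
gripper_force: 59.5
```

Request:
{"method": "apply_moves", "body": {"deltas": [10,0,0,-5,0,10,0,0,-12,0,10,0,0,-25,0,10,0,0,-50,0,10,0,0,-80,0,10,0,0,-115,0,10,0,0,-150,0,10,0,0,-180,0,10,0,0,-200,0,10,0,0,-210,0,10,0,0,-210,0]}}

```text
clock: 14.67
position: [0.522, -0.3338, 0.2675]
ee_rot: [0.001, 0.998, -0.064, 0.002]
contact_force: [0.3, -0.8, -3.0]
width: 0.0233
gripper_force: 59.2
```

```bash
python3 go.py .488 .2925 .265 -68.1;  python3 - <<'E'
from h import *
s=get_state();print(s["contact_force"],s["moment"],s["width"],s["gripper_force"])
p=get_image("scene")
for t in place_of("scan_head",p)[:2]: print(t,w(p,t["point"],.23))
E
```

```text
pos [ 0.522  -0.3338  0.2675] yang -97.3 q [-0.68  0.32  1.33 -0.    1.48  1.02] clk 14.6667
delta mm [-1.135e+02 -6.169e+02  4.000e-01] turn -29.2
[ 0.26891642 -0.7757569  -3.04829097] [ 0.01489622 -0.03921772 -0.0433805 ] 0.02327067223851017 59.23165440559387
{'point': [137.5, 159.8], 'score': 0.92} [ 0.50851836 -0.33426219  0.23      ]
```

Request:
{"method": "apply_moves", "body": {"deltas": [10,-2,-10,0,0,10,-6,-30,0,-2,10,-10,-56,0,-4,10,-15,-84,0,-6,10,-21,-114,0,-8,10,-27,-146,0,-10,10,-33,-178,0,-12,10,-39,-210,0,-14,10,-45,-242,0,-16,10,-51,-274,0,-18,10,-56,-304,0,-20,10,-61,-332,0,-22]}}

```text
clock: 15.77
position: [0.501, 0.0065, 0.2628]
ee_rot: [-0.001, 0.992, 0.129, -0.002]
contact_force: [0.2, -0.2, -2.9]
width: 0.0232
gripper_force: 59.2
```

```bash
python3 go.py .488 .2925 .265 -68.1
```

```text
pos [0.501  0.0065 0.2628] yang -75.2 q [-0.13  0.15  1.58  0.    1.42  1.19] clk 15.7667
delta mm [  60.5 -279.8   -1.7] turn -7.1
```

Request:
{"method": "apply_moves", "body": {"deltas": [10,4,-20,0,-1,10,10,-45,0,-2,10,16,-72,0,-3,10,22,-102,0,-4,10,29,-134,0,-5,10,36,-166,0,-6,10,43,-198,0,-7,10,49,-228,0,-7,10,54,-252,0,-7,10,58,-268,0,-7,10,60,-278,0,-7,10,60,-280,0,-7]}}

```text
clock: 16.77
position: [0.4887, 0.2916, 0.263]
ee_rot: [-0.0, 0.982, 0.189, -0.002]
contact_force: [0.3, 0.1, -3.3]
width: 0.0235
gripper_force: 59.3
```

Request:
{"method": "apply_moves", "body": {"deltas": [10,0,0,0,0,10,0,0,0,0,10,0,0,0,0]}}

```text
clock: 17.02
position: [0.4901, 0.2888, 0.2646]
ee_rot: [0.0, 0.982, 0.188, -0.0]
contact_force: [0.5, -0.6, -2.8]
width: 0.0233
gripper_force: 59.3
```

```bash
python3 go.py .488 .2925 .265 -68.1
cat > chk.py <<'E'
from h import *
np.set_printoptions(precision=4,suppress=True)
s=get_state(); T=np.array(s["position"]); off=float(__import__("sys").argv[1]); zb=T[2]-off; print("underside",zb,s["contact_force"],s["moment"])
for n in("scene","top","wrist"):
    p=get_image(n); f=p["frame"].astype(int)
    for q,z in(("scan_head",zb),("rack_top",.065),("rack",0)):
        for t in place_of(q,p)[:1]: print(n,q,np.round(t["point"],1),round(t["score"],2),w(p,t["point"],z),"TCPxy pred",proj(p,[T[0],T[1],zb]))
    save(p,"chk_"+n+".png")
    # white bar top: minarea rect at z=zb+.024 around its projection
    c=proj(p,[T[0],T[1],zb+.024])
    m=(f.min(2)>140); k,l,st,ce=cv2.connectedComponentsWithStats(m.astype(np.uint8))
    for i in range(1,k):
        if st[i,4]>25 and np.hypot(*(ce[i]-c))<60:
            ys,xs=np.where(l==i); P=np.array([w(p,(x,y),zb+.024)[:2] for x,y in zip(xs,ys)],np.float32); print(n,"white",st[i],ce[i],cv2.minAreaRect(P))
E
python3 chk.py .035
```

```text
pos [0.4901 0.2888 0.2646] yang -68.4 q [ 0.41  0.25  1.44 -0.    1.45  1.6 ] clk 17.0167
delta mm [-0.5 -4.2 -0.4] turn -0.3
underside 0.22960037455682855 [ 0.4523 -0.6227 -2.8342] [-0.0291  0.0157 -0.0315]
scene scan_head [373.6 115.8] 0.8 [0.4843 0.294  0.2296] TCPxy pred [372.6459 117.3488]
scene rack_top [363.7 160.7] 0.74 [0.4858 0.2939 0.065 ] TCPxy pred [372.6459 117.3488]
scene rack [357.  175.4] 0.69 [0.4811 0.285  0.    ] TCPxy pred [372.6459 117.3488]
top scan_head [114.2 222.9] 0.98 [0.4824 0.2899 0.2296] TCPxy pred [114.798  219.8695]
top rack_top [133.7 218.1] 0.96 [0.4973 0.2939 0.065 ] TCPxy pred [114.798  219.8695]
top rack [140.8 219.5] 0.76 [0.494  0.2921 0.    ] TCPxy pred [114.798  219.8695]
top white [117 225   9  16  87] [121.0115 232.6207] ((0.45843207836151123, 0.26354143023490906), (0.038177624344825745, 0.013673899695277214), 20.752355575561523)
top white [105 229  10  16  70] [109.4    236.8857] ((0.4491981863975525, 0.29126110672950745), (0.040548790246248245, 0.010402079671621323), 22.438020706176758)
top white [138 234   6   6  33] [140.4242 236.5758] ((0.44990023970603943, 0.21565383672714233), (0.01211506500840187, 0.012381401844322681), 0.44892245531082153)
wrist scan_head [256.8 213.1] 0.97 [0.4882 0.2893 0.2296] TCPxy pred [258.4397 211.0487]
```

Request:
{"method": "apply_moves", "body": {"deltas": [10,-20,0,0,0,10,-50,0,0,0,10,-85,0,0,0,10,-115,0,0,0,10,-130,0,0,0,10,-130,0,0,0,10,-130,0,0,0,10,-130,0,0,0]}}

```text
clock: 18.28
position: [0.3705, 0.2425, 0.2652]
ee_rot: [-0.0, 0.982, 0.188, 0.001]
contact_force: [0.8, -0.1, -2.6]
width: 0.0235
gripper_force: 59.3
```

```bash
python3 - <<'E'
from h import *
np.set_printoptions(precision=4,suppress=True)
p=get_image("wrist"); save(p,"rk.png"); f=p["frame"].astype(int)
for t in place_of("rack_top",p)[:2]: print(t,w(p,t["point"],.065))
c0=proj(p,[.488,.2925,.063]); print("pred",c0)
m=((f.min(2)>130)&(f.max(2)-f.min(2)<40)).astype(np.uint8); k,l,st,ce=cv2.connectedComponentsWithStats(m)
P=[]
for i in range(1,k):
    if 40<st[i,4]<900 and np.hypot(*(ce[i]-c0))<110: q=w(p,ce[i],.064); print(st[i],ce[i],q[:2])
E
python3 go.py .488 .2925 .265 -68.1
```

```text
{'point': [255.7, 60.8], 'score': 0.63} [0.4865 0.291  0.065 ]
{'point': [485.3, 195.9], 'score': 0.58} [ 0.4461 -0.0518  0.065 ]
pred [254.9667  59.2817]
[248  26  18  20 286] [256.4406  35.5   ] [0.5117 0.3001]
[248  50  18  20 267] [256.6854  59.3146] [0.4886 0.2905]
[249  73  17  19 248] [256.9435  82.1129] [0.4655 0.281 ]
[249  96  17  17 219] [256.9498 103.9087] [0.4424 0.2718]
pos [0.3706 0.2424 0.2649] yang -68.3 q [0.42 0.05 1.69 0.   1.4  1.61] clk 18.3833
delta mm [127.6  -3.1  -0. ] turn -0.2
```

```bash
python3 go.py .489 .291 .265 -67.8
```

```text
pos [0.3706 0.2424 0.2649] yang -68.3 q [0.42 0.05 1.69 0.   1.4  1.61] clk 18.3833
delta mm [128.   -1.4  -0. ] turn -0.5
```

Request:
{"method": "apply_moves", "body": {"deltas": [10,20,0,0,0,10,50,-1,0,0,10,85,-1,0,-0.5,10,113,-1,0,-0.5,10,128,-1,0,-0.5,10,128,-1.5,0,-0.5,10,128,-1.5,30,-0.5,10,128,-1.5,60,-0.5,10,128,-1.5,85,-0.5,10,128,-1.5,105,-0.5,10,128,-1.5,110,-0.5,10,128,-1.5,110,-0.5]}}

```text
clock: 19.38
position: [0.4864, 0.2901, 0.1529]
ee_rot: [0.0, 0.981, 0.192, -0.002]
contact_force: [0.3, 0.3, -2.1]
width: 0.0236
gripper_force: 59.2
```

Request:
{"method": "apply_moves", "body": {"deltas": [10,0,0,0,0,10,0,0,0,0,10,0,0,0,0,10,0,0,0,0]}}

```text
clock: 19.72
position: [0.4885, 0.2911, 0.1563]
ee_rot: [-0.0, 0.981, 0.192, 0.001]
contact_force: [-0.4, 1.0, -3.1]
width: 0.0234
gripper_force: 59.2
```

```bash
python3 go.py .489 .291 .1153 -67.8; python3 chk.py .0353
```

```text
pos [0.4885 0.2911 0.1563] yang -67.8 q [0.41 0.31 1.63 0.   1.2  1.6 ] clk 19.7167
delta mm [ 0.3  0.2 41. ] turn -0.0
underside 0.12097627969840657 [-0.4118  1.0451 -3.1164] [ 0.0107 -0.0619 -0.0468]
scene scan_head [372.6 229.4] 0.38 [0.7694 0.1909 0.121 ] TCPxy pred [366.3396 147.3277]
scene rack_top [295.  169.6] 0.62 [0.4734 0.0839 0.065 ] TCPxy pred [366.3396 147.3277]
scene rack [359.1 175.1] 0.94 [0.4815 0.2919 0.    ] TCPxy pred [366.3396 147.3277]
top scan_head [127.5 216.6] 0.68 [0.5005 0.2937 0.121 ] TCPxy pred [128.2596 220.8876]
top rack_top [132.9 221.3] 0.6 [0.4878 0.2959 0.065 ] TCPxy pred [128.2596 220.8876]
top rack [141.2 222.5] 0.86 [0.4846 0.2904 0.    ] TCPxy pred [128.2596 220.8876]
top white [132 226   8  14  56] [135.25 232.5 ] ((0.4555306136608124, 0.2624547481536865), (0.03839294984936714, 0.011309482157230377), 22.095094680786133)
top white [120 230  10  14  74] [124.7432 236.4865] ((0.4464772939682007, 0.29099130630493164), (0.039382994174957275, 0.014465999789536), 22.868135452270508)
wrist scan_head [257.4 213. ] 0.93 [0.4864 0.29   0.121 ] TCPxy pred [257.2023 209.8572]
```

Request:
{"method": "apply_moves", "body": {"deltas": [10,1,0,10,0,10,1,0,20,0,10,1,0,28,0,10,1,0,34,0,10,1,0,38,0,10,1,0,40,0,10,1,0,41,0,10,1,0,41,0,10,1,0,41,0,10,1,0,41,0,10,1,0,41,0]}}

```text
clock: 21.23
position: [0.4889, 0.2912, 0.1142]
ee_rot: [-0.0, 0.981, 0.192, 0.0]
contact_force: [0.7, 0.3, -3.7]
width: 0.0235
gripper_force: 59.3
```

```bash
python3 go.py .489 .291 .1153 -67.8
python3 - <<'E'
from h import *
np.set_printoptions(precision=4,suppress=True)
s=get_state(); print(s["contact_force"],s["moment"],np.abs(s["qd"]).max(),s["ee_rot"])
# gap check in scene view: column profile through the middle of the row, and at both ends
p=get_image("scene"); f=p["frame"].astype(int)
for a in(-.04,0,.04):
    d=np.array([np.cos(np.radians(22.2)),np.sin(np.radians(22.2)),0]); n=np.array([d[1],-d[0],0])
    c=np.array([.489,.291,0])+a*d
    print(a,"bar low edge pred",proj(p,c+n*.022+[0,0,.08]),"top edge",proj(p,c+n*.022+[0,0,.104]),"cap top near edge",proj(p,c+n*.011+[0,0,.065]))
    x=int(round(proj(p,c+n*.022+[0,0,.08])[0])); print(x,[tuple(int(v) for v in f[y,x]) for y in range(146,176)])
E
```

```text
pos [0.4889 0.2912 0.1142] yang -67.8 q [0.41 0.35 1.69 0.   1.11 1.6 ] clk 21.2333
delta mm [ 0.   0.2 -1.1] turn -0.0
[ 0.7188  0.2598 -3.7427] [-0.026  -0.0005 -0.0379] 0.0038963948956583045 [-0.0001  0.9813  0.1924  0.0004]
-0.04 bar low edge pred [349.1932 153.4687] top edge [350.3252 147.4266] cap top near edge [351.1856 155.7046]
349 [(115, 119, 113), (78, 81, 78), (52, 56, 59), (33, 40, 54), (26, 35, 52), (44, 49, 54), (61, 64, 62), (61, 64, 61), (57, 59, 56), (55, 56, 53), (59, 54, 47), (56, 44, 33), (43, 29, 18), (34, 19, 8), (32, 18, 7), (33, 19, 10), (30, 19, 21), (20, 23, 48), (11, 28, 62), (8, 26, 63), (11, 28, 63), (9, 25, 59), (7, 22, 52), (9, 22, 48), (5, 19, 46), (6, 19, 46), (6, 19, 45), (10, 21, 46), (22, 30, 48), (41, 44, 50)]
0 bar low edge pred [358.6021 160.8776] top edge [359.8965 154.8316] cap top near edge [360.514  163.0624]
359 [(64, 66, 63), (56, 58, 55), (51, 53, 50), (52, 54, 51), (62, 64, 61), (73, 76, 72), (77, 81, 76), (76, 79, 75), (66, 68, 65), (56, 59, 57), (45, 49, 53), (27, 33, 48), (27, 34, 46), (43, 47, 51), (52, 54, 53), (55, 54, 49), (56, 46, 39), (48, 34, 25), (42, 32, 24), (41, 29, 20), (38, 23, 13), (30, 17, 9), (30, 18, 13), (31, 18, 13), (30, 18, 17), (26, 22, 35), (17, 26, 54), (12, 27, 62), (11, 27, 62), (9, 25, 59)]
0.04 bar low edge pred [368.3699 168.569 ] top edge [369.8382 162.5233] cap top near edge [370.1936 170.6971]
368 [(15, 17, 16), (10, 12, 12), (7, 8, 9), (8, 10, 9), (6, 7, 7), (7, 8, 6), (6, 8, 6), (5, 5, 4), (5, 6, 5), (11, 10, 10), (34, 36, 33), (60, 62, 59), (81, 85, 80), (90, 94, 89), (88, 92, 87), (77, 80, 76), (63, 66, 64), (47, 52, 56), (30, 37, 52), (25, 33, 49), (40, 45, 50), (50, 53, 51), (53, 55, 52), (54, 56, 53), (55, 55, 51), (57, 49, 41), (48, 34, 23), (37, 21, 12), (35, 19, 9), (33, 17, 7)]
```

The bar's side stripe appears within 0.5 px of where a 15 mm hover predicts, and evenly along the row, so the head is level and still. Handing in.

```bash
python3 -c "
from rig import *
print(sign_off())"
```

```text
the job is handed in; nothing more can be done
None
```

The stop was pressed fully down, sprang back up and was twisted clockwise to its end; the scan head, still gripped, is hovering level about 15 mm (estimates 14–17 mm) above the vial caps, centred and lined up with the row; job handed in.

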